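Roll a wire reel up into its unwinder

ROBOT

A 6-joint arm with a two-finger parallel gripper is mounted at the origin on the work surface. World frame = base frame: x ahead of the robot, y to its left, z up, the work surface at z = 0. Lengths are in mm, angles in degrees, forces in N, time in s.
With the tool pointing down it reaches from about 350 to 850 mm from the base axis. Payload 8.1 kg.
Tool frame: the origin (TCP) lies midway between the tips of the shut fingers; the grasp point (between the pads) lies 19 mm behind it (hold_point_z is the distance from the TCP to the grasp point, in mm); z points along the fingers, y is the direction in which the jaws open and shut (so a half turn about z gives the same grasp; the last joint's range is limited). The gripper opens to 85 mm and grips with 20 to 120 N. Pads are 22 mm wide; open, the fingers measure 114 mm over their backs; the gripper's body (76 mm by 85 mm) begins 54 mm behind the grasp point. The pads swing forward as they close: fully open they stand 13 mm farther back than shut.
Start: joints at [-74.737, 7.471, 85.268, -0, 87.261, -4.893], TCP at [206.773, -563.249, 200.492] pointing down, gripper open.
Joint ranges: [-169.43, 169.43], [-51.17, 129.36], [1.28, 143.12], [-76.62, 256.62], [0, 156.53], [-152.29, 152.29]. Speed limits (degrees/s): [136.94, 136.94, 159.86, 180, 180, 180].

INTERFACE

Orientations are given as [roll, pitch, yaw] about the fixed x, y, z axes, in that order (R = Rz(yaw) Ry(pitch) Rx(roll)).
In Python, from bench import sense, snapshot, camera_params, hand_in, hold_point_z gives the robot as it stands.
- The arm moves only by the tool servo_tool, never from a script. Its argument "motion" is a list of rows, each a list of 7 numbers: the finger opening in mm, from 0 to 85.4, then the shift along the tool's x, y, z in mm, then the turn, a rotation vector about the tool's x, y, z in rad. A call has 1 to 10 rows; each row shifts and turns the pose as measured when the row begins, along the tool's axes as they then stand; what a row does not reach is not made up. A row lasts 1/10 s, in which the tool goes at most 50 mm and 8.59 degrees, less where a joint would pass 70% of its speed; a pose out of reach is approached as far as the arm can. A call with a gripper value outside its range is refused whole. The fingers move at their own pace and stop on an object; "force" is the grip in N (left out, the last holds). Time passes only in rows, so rows that do not move let the fingers close. It gives the time, the measured TCP pose, the force and the opening at its end, in the units of the state.
- sense(): the state, without advancing time (a new reading comes with each control period).
- snapshot(name): name is "scene" or "side" or "wrist"; returns the picture (400x640x3 uint8, blue, green, red); there is no depth.
- camera_params(name): a dict with "fx", "fy", "cx", "cy" (pixels), "D" ([k1, k2, p1, p2, k3] as OpenCV has them; the pictures are not rectified), "R" (3x3) and "t" (3): a world point X has camera coordinates R X + t; the wrist camera has in their place "tool_from_camera" (4x4, takes a point from camera to tool coordinates, whose origin is the TCP and whose axes are the flange's). Camera axes: x right, y down, z forward; pixel columns grow to the right and rows downward; lengths in mm; the calibration is good to about 2 mm. A picture is of the moment at which its call begins: read the wrist's pose just before it. camera_params takes no time and is no camera call.
- hand_in(): hands the job in, once; it reports no verdict.
The state is a dict: "time": time; "joint_pos": joint angles; "qd": joint speeds; "joint_efforts": joint torques, N m; "tool_pos": TCP position; "tcp_rot": TCP orientation; "ft_force": force on the tool from outside, world axes, zero at the start; "wrist_torque": the same for the moment, N m; "finger_gap": finger opening in mm.
Only numpy, scipy, OpenCV 4.12 (cv2) and the standard library are available. Lean on these libraries where they do the work, as an engineer would, in place of code of your own. Each camera call takes 0.05 s, during which the arm holds its last target. There are 200 camera calls.

TASK

With the fingertips, push the yellow wire reel up the shallow ramp of the grey unwinder, steadily and without letting it run free or roll back down, until it drops home between the two steel rollers at the top of its lane; then take the hand away. Push only: do not pinch or lift the reel. Leave the blue reel parked at the foot of its lane, and the flux bottle, screwdriver and pliers where they are.

Things in the scene. Friction and masses are not known exactly. Their poses are not given: they have to be found in the camera images.
- stand: Grey steel reel unwinder fixed to the bench, 240 x 144 mm, 80 mm high at its end plate. Origin on the bench under its middle; x points up the ramp to the end plate, y left, z up. Two lanes, each 66 mm wide, centre lines at y = +35 and -35 mm, with 4 mm cheeks between and outside them, 22 mm above the ramp (60 mm above the bench beside the rollers). Open down to the bench in front of the toe.
- ramp: Aluminium ramp of both lanes, fixed in the stand, rising 10 degrees. Origin on its surface at the toe, midway between the lanes (stand x -115, z 12 mm); x runs up the slope, z is square to it. A 9 mm lip at x = 0 keeps parked reels from rolling out. A reel on the ramp has its centre at z = 40 mm: x = 25 mm when parked, 165 mm when it goes over the front roller.
- roller_crest (a point): Top of the front rollers, midway between the lanes: stand frame (49, 0, 41) mm, flush with the ramp. Each lane has two free-turning steel rollers, 16 mm in diameter, lying across it with axes at stand x = 49 and 99 mm, 33 mm above the bench. A reel passing over the front roller has its centre at stand x 49, z 81 mm.
- end_stop (a point): Inner face of the upright end plate behind the rollers, midway between the lanes: stand frame x = 117 mm. It stops a reel pushed too far; a seated reel's rim is 3 mm short of it.
- reel_yellow: Yellow wire reel to push: a cylinder lying across its lane, flanges 80 mm in diameter, 60 mm wide overall, winding 66 mm in diameter between the 6 mm flanges; 0.3 to 0.6 kg. Origin at its centre, y along its axle (x, z turn as it rolls). It starts parked at the foot of either lane against the lip, centre at stand x -97, z 56 mm. Let go on the slope, it rolls back.
- reel_blue: Blue reel of the same make and size, parked at the foot of the other lane, to be left alone. Origin at its centre, y along its axle.
- seat_left (a point): Where the centre of a reel lies when it sits home on the two rollers of the left (+y) lane: stand frame (74, 35, 74) mm. It drops 7 mm into this seat once past the front roller, and stays there by itself.
- seat_right (a point): The same for the right lane: stand frame (74, -35, 74) mm.
- flux: Amber flux bottle, 40 mm in diameter, 95 mm high, standing to the left of the unwinder, loose. Origin under its middle.
- screwdriver: Red-handled screwdriver, 190 mm long, lying loose on the bench to the right of the unwinder, roughly along it.
- pliers: Black-handled long-nose pliers, 150 mm long, lying loose on the bench to the left of the flux bottle. Origin at the joint.

How it is judged:
By the outcome, as a careful person would: the job done as asked, in the order asked, and still so for the second after the job is handed in, with the robot touching nothing.
It also fails if it takes over 35 s, if anything falls off the work surface, if the arm or the gripper's body presses on something with over 40 N, if the wrist force passes 120 N, or if a joint passes its speed limit or range.

## Working session

There is one attempt and no reset: what is moved stays moved. The work goes in short steps, Python scripts to look and compute and a tool call to move; the robot and the scene stay as the last step left them, time stands still between calls to the robot, and variables do not carry over. Pictures are saved under pics/ and viewed, about 8 in all and at most 12, crops included, and the job is handed in when it is done.

Besides the shell and the picture viewer there is one more tool, called after ">>>" as name(argument=value, ...), one argument or row to a line, values as JSON. servo_tool: Moves the arm, as the interface text tells. Its arguments: {"type":"object","properties":{"motion":{"type":"array"},"force":{"type":"number"}},"required":["motion"]}

```bash
mkdir -p pics; ls; python3 - <<'E'
from bench import *
import cv2,numpy as np
s=sense();print(s)
for n in("scene","side"):
    cv2.imwrite(f"pics/{n}0.png",snapshot(n));p=camera_params(n);print(n,p)
a=cv2.imread("pics/scene0.png");b=cv2.imread("pics/side0.png")
print(hold_point_z)
E
```

```text
pics
{'time': 0.0, 'joint_pos': array([-7.47377292e+01,  7.51468894e+00,  8.53287539e+01,  1.38124995e-03,
        8.72616804e+01, -4.89578533e+00]), 'qd': array([-0.0229077 ,  0.02396664,  0.05695087, -0.05617761, -0.09445229,
        0.01371602]), 'joint_efforts': array([-1.09204073e-03, -5.69395924e+01, -5.00563502e+01, -4.06132949e-04,
        1.45513960e-02, -6.89589569e-06]), 'tool_pos': array([ 206.61117479, -562.66483743,  199.45388946]), 'tcp_rot': array([-1.79895378e+02, -1.03461104e-02,  2.01579795e+01]), 'ft_force': array([ 0.24030043, -0.19358212, -0.56506224]), 'wrist_torque': array([-0.03971262, -0.00688586,  0.02141748]), 'finger_gap': 85.21507444725296}
scene {'fx': 513.5017620623911, 'fy': 513.5017620623911, 'cx': 324.8485423216918, 'cy': 195.16311139412213, 'D': array([-0.1172777,  0.       ,  0.       ,  0.       ,  0.       ]), 'R': array([[ 0.13726777,  0.99031058, -0.02103608],
       [ 0.6391156 , -0.10477341, -0.7619408 ],
       [-0.75676205,  0.09114543, -0.64730496]]), 't': array([-153.80858487, -301.00742154, 1548.44766405])}
side {'fx': 390.64318015198126, 'fy': 390.64318015198126, 'cx': 318.6991065562565, 'cy': 202.5237891699308, 'D': array([-0.08123857,  0.        ,  0.        ,  0.        ,  0.        ]), 'R': array([[-0.97249757, -0.23275121,  0.00868084],
       [-0.18274604,  0.73939431, -0.64799687],
       [ 0.14440349, -0.63176177, -0.76159353]]), 't': array([594.191188  ,  89.83500229, 836.1225592 ])}
18.700000000000003
```

View pics/scene0.png

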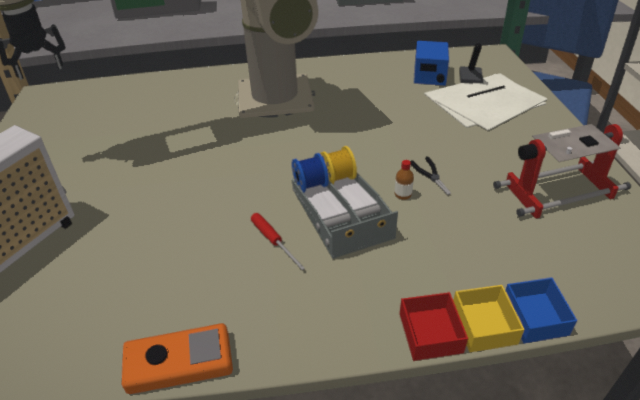

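View pics/side0.png

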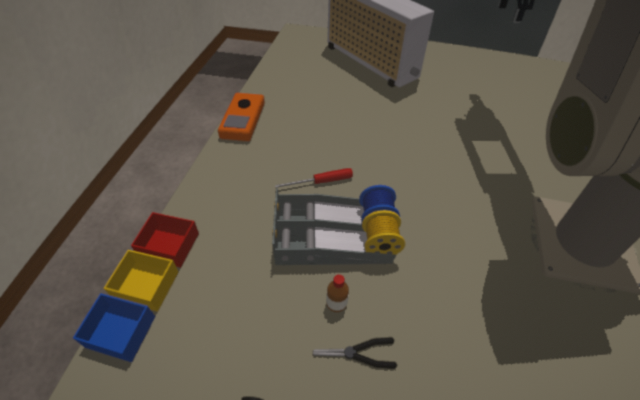

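The scene view shows the yellow reel at (340,163), in the left lane with the end plate away from the robot, and the blue reel at (309,172). The flux bottle is at (404,182). In the side view the reels are at (384,232) and (379,200).

```bash
cat > h.py <<'E'
import cv2,numpy as np
from bench import *
def K(p): return np.array([[p["fx"],0,p["cx"]],[0,p["fy"],p["cy"]],[0,0,1]])
def ray(n,uv):
    p=camera_params(n);q=cv2.undistortPoints(np.array([[uv]],float),K(p),p["D"])[0,0]
    R,t=np.array(p["R"]),np.array(p["t"]);return -R.T@t,R.T@np.array([q[0],q[1],1])
def onz(n,uv,z):
    c,d=ray(n,uv);return c+d*(z-c[2])/d[2]
def tri(u1,u2):
    (a,d),(b,e)=ray("scene",u1),ray("side",u2)
    s=np.linalg.lstsq(np.c_[d,-e],b-a,rcond=None)[0];P,Q=a+d*s[0],b+e*s[1]
    return (P+Q)/2,np.linalg.norm(P-Q)
E
python3 - <<'E'
from h import *
a=cv2.imread("pics/scene0.png")[140:260,280:410];b=cv2.imread("pics/side0.png")[175:275,265:415]
z=lambda i,k:cv2.resize(i,None,fx=k,fy=k,interpolation=cv2.INTER_CUBIC)
a=z(a,4);b=z(b,4)
cv2.imwrite("pics/c1.png",a);cv2.imwrite("pics/c2.png",b)
E
```

```text
(no output)
```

View pics/c1.png

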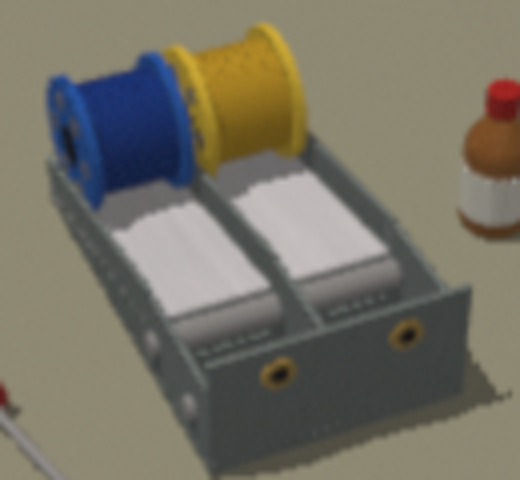

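View pics/c2.png

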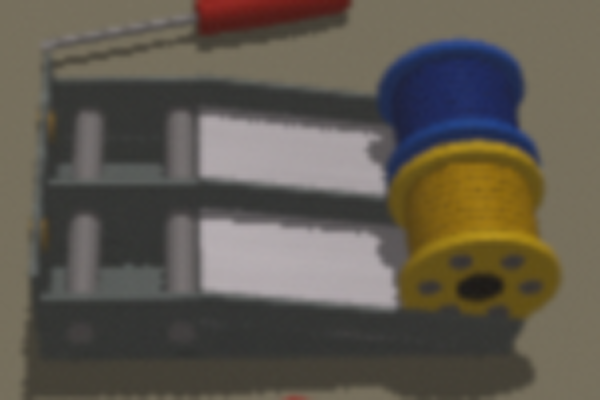

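```bash
python3 - <<'E'
from h import *
S=lambda x,y:(280+x/4,140+y/4)
D=lambda x,y:(265+x/4,175+y/4)
r=lambda v:np.round(v,1)
Lt=onz("scene",S(470,290),80);Rt=onz("scene",S(208,365),80)
print("plate top L,R scene z80",r(Lt),r(Rt),np.linalg.norm(Lt-Rt))
print("side z80",r(onz("side",D(35,272),80)),r(onz("side",D(48,65),80)))
print("tri",tri(S(470,290),D(35,272)),tri(S(208,365),D(48,65)))
print("plate bottom",r(onz("scene",S(462,388),0)),r(onz("scene",S(215,472),0)))
Y=onz("side",D(480,287),56);B=onz("scene",S(68,143),56)
print("hubs",r(Y),r(B),np.linalg.norm(Y-B),np.degrees(np.arctan2(*(Y-B)[1::-1]))-90)
# triangulated reel centroids
for n,lo,hi in(("yel",(18,90,60),(35,255,255)),("blu",(105,120,40),(130,255,255))):
    u=[]
    for c in("scene","side"):
        im=cv2.imread(f"pics/{c}0.png");m=cv2.inRange(cv2.cvtColor(im,cv2.COLOR_BGR2HSV),lo,hi)
        k=np.zeros_like(m)
        if c=="scene":k[145:195,285:362]=1
        else:k[180:260,355:410]=1
        M=cv2.moments(m*k,True);u.append((M["m10"]/M["m00"],M["m01"]/M["m00"]))
    P,e=tri(*u);print(n,r(u),r(P),r(e))
# roller midpoints, top face, side z41
print("front roller L lane",r(onz("side",D(178,250),41)),"R lane",r(onz("side",D(180,145),41)))
E
```

```text
plate top L,R scene z80 [655.2 212.3  80. ] [687.   75.6  80. ] 140.33079396289367
side z80 [648.1 212.   80. ] [681.4  85.   80. ]
tri (array([649.95971772, 212.00770706,  76.84822829]), np.float64(4.185957739538141)) (array([682.76188768,  77.77390669,  73.96933352]), np.float64(3.899632155243509))
plate bottom [644.6 216.5   0. ] [683.1  78.8   0. ]
hubs [441.6 153.5  56. ] [473.8  27.5  56. ] 130.10042209770933 14.330813830484914
yel [[340.6 163.8]
 [383.  231.5]] [452.3 127.8  64.2] 6.9
blu [[311.  171.7]
 [377.5 198.6]] [476.5  54.7  71.8] 13.2
front roller L lane [593.  156.9  41. ] R lane [608.9  90.2  41. ]
```

Stand: origin about (553,114) mm, yaw about 14.3°. The 140 mm and 130 mm sizes agree with the text. Next I bring the shut fingers round to the downhill side of the yellow reel.

>>> servo_tool(
  motion=[
    [0,32,-27,0,0,0,0],
    [0,32,-27,0,0,0,0],
    [0,32,-27,0,0,0,0],
    [0,32,-27,0,0,0,0],
    [0,32,-27,0,0,0,0],
    [0,32,-27,0,0,0,0],
    [0,32,-27,0,0,0,0],
    [0,32,-27,0,0,0,0],
    [0,32,-27,0,0,0,0],
    [0,32,-27,0,0,0,0],
  ],
)

```text
time: 1.1
tool_pos: [416.4, -187.6, 194.7]
tcp_rot: [-179.5, 0.1, 19.6]
ft_force: [0.8, -1.1, -0.5]
finger_gap: -0.1
```

>>> servo_tool(
  motion=[
    [0,8.5,-36,0,0,0,0],
    [0,8.5,-36,0,0,0,0],
    [0,8.5,-36,0,0,0,0],
    [0,8.5,-36,0,0,0,0],
    [0,8.5,-36,0,0,0,0],
    [0,8.5,-36,0,0,0,0],
    [0,8.5,-36,0,0,0,0],
    [0,8.5,-36,0,0,0,0],
    [0,0,0,0,0,0,0.09],
    [0,0,0,0,0,0,0],
  ],
)

```text
time: 2.1
tool_pos: [378.9, 124.0, 194.3]
tcp_rot: [-179.3, 0.3, 14.8]
ft_force: [0.2, -0.4, -0.3]
finger_gap: -0.0
```

```bash
python3 - <<'E'
from h import *
s=sense();print(s["tool_pos"],s["tcp_rot"])
cv2.imwrite("pics/w1.png",snapshot("wrist"));p=camera_params("wrist");print(p)
E
```

```text
[378.85454309 124.01591702 194.26041674] [-179.25268536    0.3335545    14.8018605 ]
{'fx': 313.00105202862966, 'fy': 313.00105202862966, 'cx': 317.6291974025964, 'cy': 196.6023902901477, 'D': array([-0.04114962,  0.        ,  0.        ,  0.        ,  0.        ]), 'tool_from_camera': array([[-7.88989887e-04, -9.57098809e-01, -2.89760673e-01,
         7.38827996e+01],
       [ 9.99999640e-01, -8.45946620e-04,  7.13171294e-05,
        -1.10325014e+00],
       [-3.13379601e-04, -2.89760512e-01,  9.57099132e-01,
        -1.72760456e+02],
       [ 0.00000000e+00,  0.00000000e+00,  0.00000000e+00,
         1.00000000e+00]])}
```

View pics/w1.png

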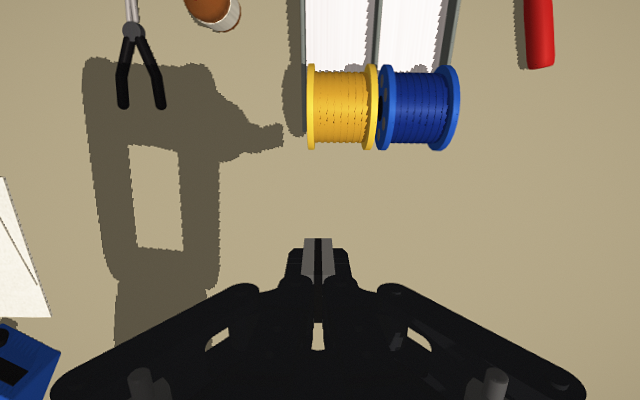

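The wrist view shows the yellow reel centred at column 342 (flanges 306–378), about 19 mm to tool +y. This agrees with the 18 mm predicted from the stand pose. The lanes run parallel to tool x. I align and descend behind the reel.

>>> servo_tool(
  motion=[
    [0,2,9,20,-0.012,0,0.008],
    [0,2,9,20,0,0,0],
    [0,0,0,30,0,0,0],
    [0,0,0,30,0,0,0],
    [0,0,0,25,0,0,0],
    [0,0,0,15,0,0,0],
    [0,0,0,0,0,0,0],
  ],
)

```text
time: 2.85
tool_pos: [388.1, 101.5, 49.5]
tcp_rot: [-180.0, 0.2, 15.0]
ft_force: [0.0, -0.5, 0.7]
finger_gap: -0.1
```

```bash
python3 - <<'E'
from h import *
s=sense();print(s["tool_pos"],s["tcp_rot"],s["ft_force"])
a=cv2.resize(snapshot("side")[160:300,320:480],None,fx=2.5,fy=2.5);w=cv2.resize(snapshot("wrist")[0:300,200:520],(374,350))
cv2.imwrite("pics/v2.png",np.hstack([a,w]))
E
```

```text
[388.14283783 101.52868369  49.50828375] [-179.99542997    0.24298993   14.95419597] [ 0.04940834 -0.49034145  0.66458689]
```

View pics/v2.png

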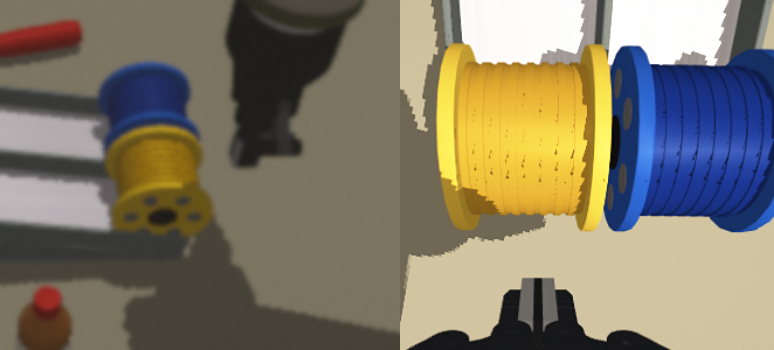

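The side view shows the fingers clear behind the reels. The wrist view puts the reel centre about 5 mm to tool −y of the fingers. I correct that and close the gap.

>>> servo_tool(
  motion=[
    [0,3,-3,2,0,0,0.009],
    [0,3,-2.5,2,0,0,0],
    [0,4,0,1,0,0,0],
    [0,3,0,0,0,0,0],
    [0,3,0,0,0,0,0],
    [0,2,0,0,0,0,0],
  ],
)

```text
time: 3.55
tool_pos: [411.4, 113.0, 51.4]
tcp_rot: [179.9, -0.4, 14.4]
ft_force: [0.2, 0.1, 0.1]
finger_gap: 0.1
```

>>> servo_tool(
  motion=[
    [0,0,0,0,0,0,0],
    [0,0,0,3,0,0,0],
    [0,0,0,0,0,0,0],
  ],
)

```text
time: 3.85
tool_pos: [411.7, 113.0, 48.2]
tcp_rot: [179.9, -0.4, 14.4]
ft_force: [-0.2, -0.4, 0.3]
finger_gap: -0.1
```

>>> servo_tool(
  motion=[
    [0,2,0,0,0,0,0],
    [0,2,0,0,0,0,0],
    [0,2,0,0,0,0,0],
  ],
)

```text
time: 4.15
tool_pos: [417.4, 114.5, 48.0]
tcp_rot: [179.9, -0.4, 14.4]
ft_force: [0.3, 0.3, -1.5]
finger_gap: 0.0
```

>>> servo_tool(
  motion=[
    [0,2,0,0,0,0,0],
    [0,2,0,0,0,0,0],
    [0,2,0,0,0,0,0],
  ],
)

```text
time: 4.45
tool_pos: [423.9, 116.1, 49.7]
tcp_rot: [179.9, -0.4, 14.4]
ft_force: [-7.0, -0.7, 12.2]
finger_gap: 0.1
```

```bash
python3 - <<'E'
from h import *
s=sense();print(s["tool_pos"],s["tcp_rot"],s["ft_force"])
a=cv2.resize(snapshot("side")[160:300,320:480],None,fx=2.5,fy=2.5);w=cv2.resize(snapshot("wrist")[0:300,200:520],(374,350))
cv2.imwrite("pics/v3.png",np.hstack([a,w]))
E
```

```text
[423.92513527 116.10655262  49.6830935 ] [179.92278919  -0.38261461  14.43912936] [-7.0059211  -0.65484842 12.20479143]
```

View pics/v3.png

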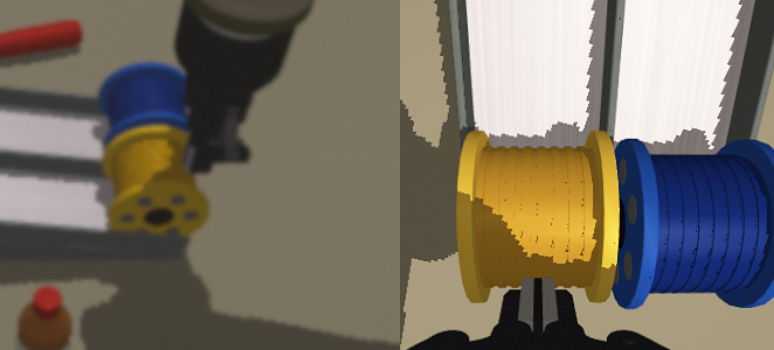

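Contact is made. The side view shows the hub at (158,216), against (162,216) before, so the reel has already moved about 3 mm. The force has a large upward part, so I check where the finger touches.

```bash
python3 - <<'E'
from h import *
p=camera_params("side");a=cv2.imread("pics/v3.png")[:,:400].copy()
def pr(X):
    u=cv2.projectPoints(np.array([X],float),cv2.Rodrigues(np.array(p["R"]))[0],np.array(p["t"]),K(p),p["D"])[0][0,0]
    return (u-np.array([320,160]))*2.5
T=np.array([423.9,116.1,49.7]);y=np.radians(14.4);ex=np.array([np.cos(y),np.sin(y),0]);ey=np.array([-ex[1],ex[0],0])
for d in(-11,0,11): print(d,pr(T+d*ex).round(), pr(T+d*ex+[0,0,70]).round())
C=np.array([553,114,0])-97*ex+35*ey+[0,0,56]
print("reel c",C.round(1),"outer hub",pr(C+30*ey).round(),"bodycorners",[pr(T+[0,0,73]+a*ex+b*ey).round() for a in(-40,40) for b in (-40,40)])
b=cv2.resize(a[80:240,70:310],None,fx=3,fy=3,interpolation=cv2.INTER_CUBIC)
b=cv2.convertScaleAbs(b,alpha=2.2,beta=20)
for d in(-11,0,11):
    for h in(0,30,60): cv2.circle(b,tuple(int(v) for v in (pr(T+d*ex+[0,0,h])-[70,80])*3),3,(0,0,255),-1)
cv2.imwrite("pics/v4.png",b)
E
```

```text
-11 [202. 188.] [218. 134.]
0 [189. 188.] [204. 134.]
11 [176. 188.] [189. 134.]
reel c [450.3 123.8  56. ] outer hub [161. 216.] bodycorners [array([247.,  91.]), array([267., 174.]), array([146.,  91.]), array([158., 175.])]
```

View pics/v4.png

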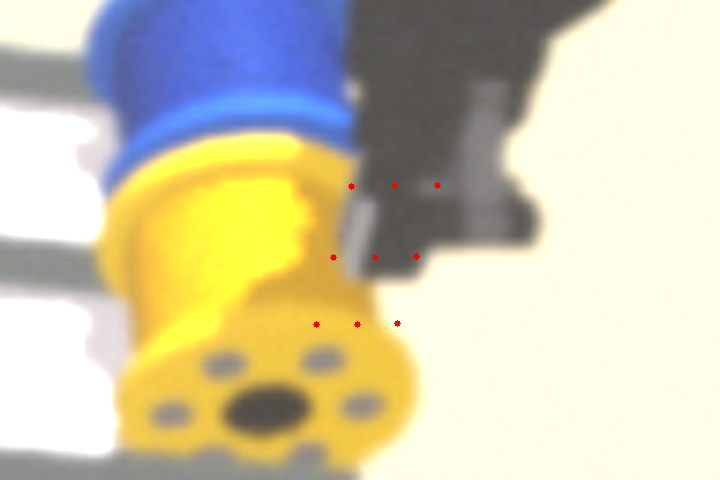

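The finger's visible end is about 20 mm above the nominal TCP, at around (390,278), so it is touching the winding above its centre. That explains the upward force. I ease back slowly so the reel rests on the lip again, lower about 20 mm, and re-approach.

>>> servo_tool(
  motion=[
    [0,-1,0,0,0,0,0],
    [0,-1,0,0,0,0,0],
    [0,-2,0,0,0,0,0],
    [0,-2,0,0,0,0,0],
    [0,-5,0,0,0,0,0],
    [0,-8,0,0,0,0,0],
    [0,-4,0,8,0,0,0],
    [0,0,0,8,0,0,0],
    [0,0,0,4,0,0,0],
    [0,0,0,0,0,0,0],
  ],
)

```text
time: 5.55
tool_pos: [400.0, 110.0, 27.5]
tcp_rot: [179.9, -0.4, 14.4]
ft_force: [0.4, 0.8, 0.1]
finger_gap: 0.0
```

```bash
python3 - <<'E'
from h import *
s=sense();print(s["tool_pos"],s["tcp_rot"],s["ft_force"])
a=cv2.resize(snapshot("side")[180:275,330:450],None,fx=4,fy=4,interpolation=cv2.INTER_CUBIC);w=cv2.resize(snapshot("wrist")[0:300,200:520],(320,380))
cv2.imwrite("pics/v5.png",cv2.convertScaleAbs(np.hstack([a,w]),alpha=1.8,beta=10))
E
```

```text
[400.00871725 109.96781699  27.52162886] [179.92771349  -0.41819649  14.43419469] [0.41260711 0.81067175 0.14883816]
```

View pics/v5.png

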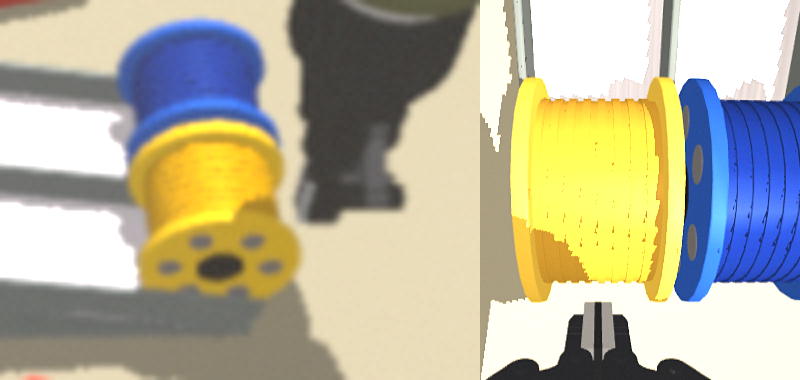

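>>> servo_tool(
  motion=[
    [0,3,0,0,0,0,0],
    [0,3,0,0,0,0,0],
    [0,2,0,0,0,0,0],
    [0,2,0,0,0,0,0],
  ],
)

```text
time: 6.05
tool_pos: [411.5, 112.8, 29.0]
tcp_rot: [179.9, -0.5, 14.4]
ft_force: [-1.4, -0.4, 2.5]
finger_gap: -0.2
```

>>> servo_tool(
  motion=[
    [0,2,0,0,0,0,0],
    [0,2,0,0,0,0,0],
  ],
)

```text
time: 6.25
tool_pos: [415.7, 113.9, 29.2]
tcp_rot: [179.9, -0.5, 14.4]
ft_force: [-2.3, -0.4, 1.4]
finger_gap: 0.0
```

>>> servo_tool(
  motion=[
    [0,2,0,0,0,0,0],
    [0,2,0,0,0,0,0],
  ],
)

```text
time: 6.45
tool_pos: [419.8, 115.0, 29.2]
tcp_rot: [179.9, -0.4, 14.4]
ft_force: [-1.8, -0.8, 1.6]
finger_gap: 0.2
```

Now it rolls steadily at about 2 N. I continue up the slope (10°: 0.7 mm rise per 4 mm).

>>> servo_tool(
  motion=[
    [0,3,0,-0.5,0,0,0],
    [0,4,0,-0.7,0,0,0],
    [0,4,0,-0.7,0,0,0],
    [0,4,0,-0.7,0,0,0],
    [0,4,0,-0.7,0,0,0],
    [0,4,0,-0.7,0,0,0],
    [0,4,0,-0.7,0,0,0],
    [0,4,0,-0.7,0,0,0],
  ],
)

```text
time: 7.25
tool_pos: [452.4, 123.4, 35.2]
tcp_rot: [179.9, -0.4, 14.4]
ft_force: [-2.2, -1.2, 2.1]
finger_gap: -0.1
```

```bash
cat >> h.py <<'E'
def look(tag):
    im=snapshot("wrist");cv2.imwrite(f"pics/{tag}.png",im)
    m=cv2.inRange(cv2.cvtColor(im,cv2.COLOR_BGR2HSV),(18,90,60),(35,255,255))
    n,l,st,c=cv2.connectedComponentsWithStats(m);i=1+np.argmax(st[1:,4]);print("yellow bbox x,y,w,h",st[i,:4],"cx",st[i,0]+st[i,2]/2)
    s=sense();print(s["time"],s["tool_pos"].round(1),s["ft_force"].round(1))
E
python3 -c "
from h import *
look('a1')"
```

```text
yellow bbox x,y,w,h [231  80 173 176] cx 317.5
7.3 [453.2 123.5  35.5] [-0.3 -0.3  0.6]
```

>>> servo_tool(
  motion=[
    [0,3,0,-0.5,0,0,0],
    [0,4,0,-0.7,0,0,0],
    [0,4,0,-0.7,0,0,0],
    [0,4,0,-0.7,0,0,0],
    [0,4,0,-0.7,0,0,0],
    [0,4,0,-0.7,0,0,0],
    [0,4,0,-0.7,0,0,0],
    [0,4,0,-0.7,0,0,0],
  ],
)

```text
time: 8.1
tool_pos: [485.3, 131.8, 41.5]
tcp_rot: [179.9, -0.5, 14.4]
ft_force: [-1.5, -0.5, 0.7]
finger_gap: 0.1
```

```bash
python3 -c "
from h import *
look('a2')"
```

```text
yellow bbox x,y,w,h [231  80 172 176] cx 317.0
8.15 [486.1 132.   41.8] [ 0.3 -0.8  0. ]
```

>>> servo_tool(
  motion=[
    [0,3,0,-0.5,0,0,0],
    [0,4,0,-0.7,0,0,0],
    [0,4,0,-0.7,0,0,0],
    [0,4,0,-0.7,0,0,0],
    [0,4,0,-0.7,0,0,0],
    [0,4,0,-0.7,0,0,0],
    [0,4,0,-0.7,0,0,0],
    [0,4,0,-0.7,0,0,0],
    [0,4,0,-0.7,0,0,0],
    [0,4,0,-0.7,0,0,0],
  ],
)

```text
time: 9.15
tool_pos: [526.7, 142.5, 49.3]
tcp_rot: [179.9, -0.5, 14.4]
ft_force: [-1.8, -0.3, 0.8]
finger_gap: 0.0
```

```bash
python3 -c "
from h import *
look('a3')"
```

```text
yellow bbox x,y,w,h [231  80 172 176] cx 317.0
9.2 [527.5 142.7  49.6] [-1.2 -1.3  0.2]
```

>>> servo_tool(
  motion=[
    [0,2,0,-0.4,0,0,0],
    [0,2,0,-0.4,0,0,0],
    [0,2,0,-0.4,0,0,0],
    [0,2,0,-0.4,0,0,0],
    [0,2,0,-0.4,0,0,0],
    [0,2,0,-0.4,0,0,0],
  ],
)

```text
time: 9.8
tool_pos: [539.8, 145.8, 52.2]
tcp_rot: [179.9, -0.5, 14.4]
ft_force: [-2.4, 0.4, 1.9]
finger_gap: 0.1
```

```bash
python3 -c "
from h import *
look('a4')"
```

```text
yellow bbox x,y,w,h [232  81 171 174] cx 317.5
9.85 [540.1 145.9  52.3] [-1.4  0.1  0.4]
```

Near the crest (expected TCP x ≈ 552). I go gently, level near the top.

>>> servo_tool(
  motion=[
    [0,1.5,0,-0.3,0,0,0],
    [0,1.5,0,-0.3,0,0,0],
    [0,1.5,0,-0.2,0,0,0],
    [0,1.5,0,0,0,0,0],
    [0,1.5,0,0,0,0,0],
    [0,1.5,0,0,0,0,0],
  ],
)

```text
time: 10.45
tool_pos: [550.0, 148.5, 53.3]
tcp_rot: [179.9, -0.6, 14.4]
ft_force: [0.9, 0.7, -0.4]
finger_gap: -0.1
```

```bash
python3 -c "
from h import *
look('a5')"
```

```text
yellow bbox x,y,w,h [232  81 171 173] cx 317.5
10.5 [550.2 148.5  53.4] [ 0.   0.  -0.4]
```

>>> servo_tool(
  motion=[
    [0,1.5,0,0,0,0,0],
    [0,1.5,0,0,0,0,0],
    [0,1.5,0,0,0,0,0],
  ],
)

```text
time: 10.8
tool_pos: [554.9, 149.7, 53.3]
tcp_rot: [179.9, -0.6, 14.4]
ft_force: [0.6, -0.5, -0.1]
finger_gap: -0.3
```

```bash
python3 -c "
from h import *
look('a6')"
```

```text
yellow bbox x,y,w,h [231  25 173 180] cx 317.5
10.85 [555.2 149.8  53.4] [-0.9 -0.1  0.4]
```

The reel moved ahead of the fingers (bbox row 81→25): it has dropped into the seat. I let it settle, then back away and lift.

>>> servo_tool(
  motion=[
    [0,0,0,0,0,0,0],
    [0,0,0,0,0,0,0],
    [0,0,0,0,0,0,0],
    [0,-8,0,0,0,0,0],
    [0,-15,0,0,0,0,0],
    [0,-20,0,-5,0,0,0],
    [0,-10,0,-20,0,0,0],
    [0,-10,0,-35,0,0,0],
    [0,-10,0,-35,0,0,0],
    [0,-10,0,-30,0,0,0],
  ],
)

```text
time: 11.85
tool_pos: [463.2, 126.8, 173.9]
tcp_rot: [180.0, 0.2, 14.4]
ft_force: [0.5, -0.0, 0.2]
finger_gap: -0.2
```

>>> servo_tool(
  motion=[
    [0,-25,0,-15,0,0,0],
    [0,-25,0,0,0,0,0],
    [0,-20,0,0,0,0,0],
    [0,0,0,0,0,0,0],
    [0,0,0,0,0,0,0],
  ],
)

```text
time: 12.35
tool_pos: [394.2, 108.8, 195.8]
tcp_rot: [179.9, -0.6, 14.4]
ft_force: [-0.3, 0.6, 0.9]
finger_gap: -0.1
```

```bash
python3 - <<'E'
from h import *
s=sense();print(s["time"],s["tool_pos"],s["ft_force"])
a=snapshot("side");b=snapshot("scene")
cv2.imwrite("pics/f.png",np.hstack([cv2.resize(a[150:300,260:430],None,fx=2.3,fy=2.3),cv2.resize(b[140:290,270:440],None,fx=2.3,fy=2.3)]))
E
```

```text
12.35 [394.15531927 108.79770706 195.80236047] [-0.27848815  0.58455666  0.86940927]
```

View pics/f.png

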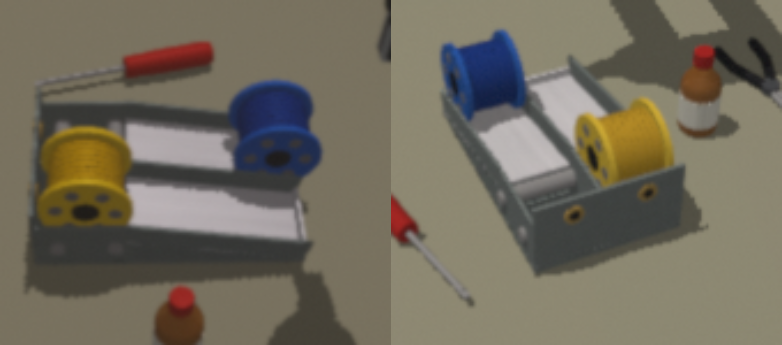

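The yellow reel sits between the rollers by the end plate (hub at (85,211) in the left crop). The blue reel, bottle, screwdriver and pliers look undisturbed. I do one numeric check and then hand in.

```bash
python3 - <<'E'
from h import *
print("hub",onz("side",(260+85/2.3,150+211/2.3),74),"expected",[553+.9686*74-.2487*65,114+.2487*74+.9686*65])
for c,box in(("scene",(290,140,60,50)),("side",(355,180,55,80))):
    u=[]
    a=cv2.imread(f"pics/{c}0.png");b=snapshot(c);x,y,w,h=box
    for i in(a,b):
        m=cv2.inRange(cv2.cvtColor(i,cv2.COLOR_BGR2HSV),(105,120,40),(130,255,255))[y:y+h,x:x+w];q=cv2.boundingRect(m);u.append(q)
    print(c,"blue",u)
hand_in()
E
```

```text
hub [607.70271578 194.73929184  74.        ] expected [608.5109000000001, 195.3628]
scene blue [(2, 13, 36, 37), (2, 13, 36, 37)]
side blue [(5, 5, 38, 32), (5, 5, 39, 41)]
the job is handed in; nothing more can be done
```

The yellow reel is home between the two rollers of the left lane, and the job was handed in at about 12.5 s, with the arm clear above the bench.

- **How it was pushed:** I used the shut fingertips on the reel's winding, at about 2 N for the whole push. Near the crest I slowed down, and the reel dropped into its seat by itself. I then backed the hand straight off and up.
- **First contact went wrong:** the fingertips looked about 20 mm higher than the nominal tool point, so they touched the winding above its centre and pushed back with about 12 N upward. The reel had rolled about 3 mm up the ramp. I eased it back onto the lip, lowered the hand about 20 mm, and pushed again without trouble.
- **Seat:** the yellow hub measured about 1 mm from where a seated reel's hub should be.
- **Blue reel:** its outline is unchanged in the scene view. In the side view its box is taller (41 against 32 rows). I take that to be because the yellow reel no longer hides part of it.
- **Other items:** the flux bottle, screwdriver and pliers look undisturbed in the last pictures. I checked these by eye only, not by measurement.

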